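Contact test of a contactor in a hold-to-test probe stand

ROBOT

A 7-joint arm with a two-finger parallel gripper is mounted at the origin on a cart in front of the work surface, level with it; the furniture and walls round the work are solid. World frame = base frame: x ahead of the robot, y to its left, z up, the work surface at z = 0. Lengths are in m, angles in rad, forces in N, time in s.
With the tool pointing down it reaches from about 0.35 to 0.9 m from the base axis. Payload 7.2 kg.
Tool frame: the origin (TCP) lies where the fingers leave the gripper's body, on its centre line; the fingertips stand 80 mm ahead of it and the grasp point (between the pads) lies 61 mm ahead of it (arm.tip_extent is the distance from the TCP to the fingertips, in m); z points along the fingers, y is the line along which they close (so a half turn about z gives the same grasp; the last joint's range is limited). The gripper opens to 88 mm and grips with 3 to 60 N. Pads are 20 mm wide; open, the fingers measure 115 mm over their backs; the gripper's body (75 mm by 178 mm) begins 61 mm behind the grasp point.
Start: joints at [-1.293, 0.411, -0.013, 1.596, 0.006, 1.134, -0.082], TCP at [0.212, 0.588, 0.303] pointing down, gripper open.
Joint ranges: [-2.95, 2.95], [-0.29, 1.99], [-1.47, 1.44], [0.14, 2.54], [-1.03, 4.17], [0.13, 1.85], [-2.86, 2.86]. Speed limits (rad/s): [2.39, 2.39, 3.01, 3.01, 3.14, 3.14, 3.14].

INTERFACE

Orientations are given as a unit quaternion [w, x, y, z].
In Python, from cell import status, viewer, arm gives the robot as it stands.
- The arm moves only by the tool step_arm, never from a script. Its argument "steps" is a list of rows, each an object with "claw": the opening, from 0 (shut) to 1 (fully open); "translation": the shift along the tool's x, y, z in cm, a list of three; "turn": the turn about the tool's z in rad. A call has 1 to 10 rows; each row shifts and turns the commanded pose from where the row before left it, along the tool's axes as they then stand; what a row does not reach is not made up. A row lasts 1/8 s, in which the tool goes at most 62.5 mm and 10.7 degrees, less where a joint would pass 70% of its speed; a pose out of reach is approached as far as the arm can. A call is refused whole if a number of a shift passes 6.25 or a number of a turn 0.188, either way. A call with a gripper value outside its range is refused whole. The fingers move at their own pace and stop on an object; the grip force is fixed at half the most. Time passes only in rows, so rows that do not move let the fingers close. It gives the time, the measured TCP pose, the force, the opening and the grip force at its end, in the units of the state.
- status.state(): the state, without advancing time (a new reading comes with each control period).
- viewer.grab_frame(name): name is "scene" or "top" or "wrist"; returns (picture, depth): 384x512x3 uint8, red, green, blue; 384x512 float32, m along the optical axis (not along the pixel's ray), 0 where there is no reading.
- viewer.calibration(name): a dict with "mtx" (3x3 intrinsics, pixels), "rvec" (rotation vector, rad) and "tvec" (3), from world to camera coordinates, as OpenCV has them; the wrist camera has in their place "mount" (4x4, takes a point from camera to tool coordinates, whose origin is the TCP and whose axes are the flange's). Camera axes: x right, y down, z forward; pixel columns grow to the right and rows downward; lengths in m; the calibration is good to about 2 mm. The wrist camera is an equidistant fisheye: a pixel r from the principal point sees the ray r / f radians off the axis. A picture is of the moment at which its call begins: read the wrist's pose just before it. calibration takes no time and is no camera call.
- arm.sign_off(): hands the job in; it is judged then, once.
The state is a dict: "time": time; "joint_pos": joint angles; "qd": joint speeds; "joint_torque": joint torques, N m; "tool_pos": TCP position; "orientation": TCP orientation; "contact_force": force on the tool from outside, world axes, zero at the start; "wrist_torque": the same for the moment, N m; "finger_gap": finger opening in m; "grip_force": force on a finger pad.
Only numpy, scipy, OpenCV 4.12 (cv2) and the standard library are available. Lean on these libraries where they do the work, as an engineer would, in place of code of your own. Each camera call takes 0.05 s, during which the arm holds its last target. There are 200 camera calls.

TASK

A contactor lies in the sliding nest of the probe test stand. Push the nest along its track by its black knob until the contactor is lined up under the probe head, and only then swing the red cam lever by its black grip up to the cam's highest lift (lever upright), so that the pins press firmly on the terminals. The lever springs back when let go, so finish while holding its grip there for the measurement; leave the other things on the bench undisturbed.

Things in the scene. Friction and masses are not known exactly. Their poses are not given: they have to be found in the camera images.
- stand: aluminium test stand, fixed, base 205 mm (x) by 310 mm (y), 17 mm high, with a lift table on four guide posts. Position and yaw vary. Origin on the bench under the table's middle; its x axis points away from the operator to the rear column, y to the left along the nest's track, z up. Directions below are the stand's.
- probe_head: blue C-frame, clamped 15 to 55 mm to the right (-y) of the stand's middle, differently each time. Origin on the bench below the middle of the pins, axes as the stand's. Its arm is 44 mm wide (y), reaches 47 mm in front of the pins' middle; top 224 mm, guide rods to 240 mm above the bench. A white line on the arm's front end marks its middle.
- pins_center (a point): middle of the probe head's six pin tips (two rows 61 mm apart along x, three pins 13 mm apart along y), 139 mm above the bench, 5 mm above the contactor's terminals while the table is down. Axes as the stand's.
- probe_plate: green plate 84x52 mm with the six pins, under the arm; it yields upward on springs (5 N to start, 11 N when pushed up 5 mm). Origin 46 mm above the middle of the pin tips, axes as the stand's.
- contactor_center (a point): centre of the contactor, which lies on its back: 78 mm (x) by 45 mm (y), 75 mm high, white body, black block up. Lined up when this point has the same stand y as pins_center. 127 mm above the bench with the table down.
- contactor: the contactor, loose in the grey nest (rims 12 mm high, about 1.5 mm play), 0.2 to 0.35 kg. Origin at the middle of its short end nearest the operator, 39 mm from its centre; its own z axis points along the stand's x, its own x axis down.
- nest (a joint): travel of the nest along its track in m: 0 at the loading end on the left (start), growing to the right (the stand's -y), up to an end stop at 0.142, which is past the probe head. Lined up somewhere between 0.087 and 0.127, depending on the head. About 2 N of friction; it stays where it is left.
- knob_grip (a point): grasp point on the nest's upright black knob: a round post 18 mm in diameter (22 mm at its head), 108 mm in front (-x) of the contactor's centre. 112 mm above the bench with the table down; the steel tongue it stands on is 23 mm below the point, its top 21 mm above it. Moves with the nest.
- cam_angle (a joint): angle of the red cam lever in rad: 0 at rest, level, pointing to the operator (-x); grows as its end swings up and away. 1.571, upright, is the cam's highest lift: table 10 mm up (lift = 10 mm x sine of the angle). Past that, up to a stop at 2.0, the table sinks again. A spring turns it back to 0 (3 to 5 N at the grip).
- lever_grip (a point): black grip of the lever, a round bar 16 mm in diameter and 62 mm long along the stand's y, sticking out to the right of the lever's end at the stand's right side. This point is the bar's middle, 120 mm from the hinge; 48 mm above the bench at rest, 168 mm with the lever upright. A sleeve that turns freely on the lever.
- cam_lever: the red lever (20 mm wide, 8 mm thick) with its shaft, cams and black grip. Origin on the hinge axis at the stand's middle, 48 mm above the bench; it turns about its y axis, which is the stand's, and its -x axis points along the lever.
- cam_axis (a point): point on the lever's hinge axis (parallel to the stand's y) level with the middle of the grip along y, 48 mm above the bench; the grip's middle goes round this point on a circle of radius 120 mm.
- nest_seat (a point): where the contactor's centre belongs in the nest; moves with the nest.
- yellow_screwdriver: screwdriver with a yellow handle, 209 mm long, lying on the bench in front of the stand. Not part of the job: leave it. Origin at the centre of its underside.
- red_tape: roll of red insulating tape, 67 mm across, 19 mm high, lying flat on the right. Not part of the job: leave it. Origin at the centre of its underside.
- yellow_relay: small yellow plug-in relay, 28x16x27 mm, on the right. Not part of the job: leave it. Origin at the centre of its underside.
- orange_terminal: orange rail terminal block, 10x48x36 mm, on the right. Not part of the job: leave it. Origin at the centre of its underside.
- cutting_pliers: cutting pliers with orange handles, 150 mm long, far right. Not part of the job: leave it. Origin at the centre of its underside.
Things that resemble listed ones, but are neither listed nor needed, are in the scene too. Leave any blue or brown look-alike of the contactor alone.

How it is judged:
By the outcome, as a careful person would: the job done as asked, in the order asked, and still so for the second after the job is handed in, while the arm keeps its last pose, push and grip.
It also fails if it takes over 54 s, if anything falls off the work surface, if the arm or the gripper's body presses on something with over 40 N, if the wrist force passes 120 N, or if a joint passes its speed limit or range.

## Working session

There is one attempt and no reset: what is moved stays moved. The work goes in short steps, Python scripts to look and compute and a tool call to move; the robot and the scene stay as the last step left them, time stands still between calls to the robot, and variables do not carry over. Pictures are saved under pics/ and viewed, at most 13 in all, crops included, and the job is handed in when it is done.

Besides the shell and the picture viewer there is one more tool, called after "Request:" in YAML: its name, and indented under it one key for each argument. step_arm: Moves the arm, as the interface text tells. Its arguments: {"type":"object","properties":{"steps":{"type":"array","items":{"type":"object","properties":{"claw":{"type":"number"},"translation":{"type":"array","items":{"type":"number"}},"turn":{"type":"number"}}}}},"required":["steps"]}

```bash
ls; mkdir -p pics
python3 - <<'E'
from cell import status, viewer, arm
import cv2,numpy as np
print(status.state())
for n in("scene","top"):
    p,d=viewer.grab_frame(n); np.savez('%s0.npz'%n,p=p,d=d)
    cv2.imwrite('pics/%s0.png'%n,cv2.resize(p[:,:,::-1],(800,600),interpolation=cv2.INTER_CUBIC)); print(viewer.calibration(n))
print(viewer.calibration("wrist"))
E
```

```text
pics
{'time': 0.0, 'joint_pos': array([-1.29320693,  0.41190176, -0.01272183,  1.59703987,  0.00563367,
        1.13433585, -0.0821865 ]), 'qd': array([4.89900859e-04, 4.93205240e-04, 3.05238446e-04, 8.31019954e-04,
       1.82660246e-04, 6.26212179e-05, 7.83523320e-04]), 'joint_torque': array([-8.72990017e-05, -5.87949908e+01,  6.41660001e-01, -2.91062951e+01,
       -5.37768693e-02,  1.82613468e-02,  1.53134356e-04]), 'tool_pos': array([0.21174043, 0.58762695, 0.3018095 ]), 'orientation': array([-7.04371690e-05,  1.72004322e-01,  9.85095850e-01, -8.21533262e-04]), 'contact_force': array([ 0.43217134, -0.14729414,  0.27467014]), 'wrist_torque': array([0.02513168, 0.00599292, 0.05747914]), 'grip_force': 0.0, 'finger_gap': 0.08800027811698337}
{'mtx': array([[378.77211967,   0.        , 255.81621563],
       [  0.        , 378.77211967, 187.87479399],
       [  0.        ,   0.        ,   1.        ]]), 'rvec': array([ 2.0112234 , -1.28288756,  0.53387401]), 'tvec': array([-0.3843332 ,  0.36824614,  0.89823616])}
{'mtx': array([[414.82292694,   0.        , 255.82028104],
       [  0.        , 414.82292694, 196.17113188],
       [  0.        ,   0.        ,   1.        ]]), 'rvec': array([ 2.12428628, -2.10251386,  0.1849158 ]), 'tvec': array([-0.15606332,  0.52128636,  1.23285063])}
{'mtx': array([[297.31863964,   0.        , 250.14970241],
       [  0.        , 297.31863964, 196.58596369],
       [  0.        ,   0.        ,   1.        ]]), 'mount': array([[ 8.48441570e-04, -9.56180677e-01, -2.92776013e-01,
         7.94203773e-02],
       [ 9.99999639e-01,  8.27420903e-04,  1.95635506e-04,
        -5.51496176e-04],
       [ 5.51861022e-05, -2.92776073e-01,  9.56181033e-01,
        -8.20193452e-02],
       [ 0.00000000e+00,  0.00000000e+00,  0.00000000e+00,
         1.00000000e+00]])}
```

View pics/scene0.png

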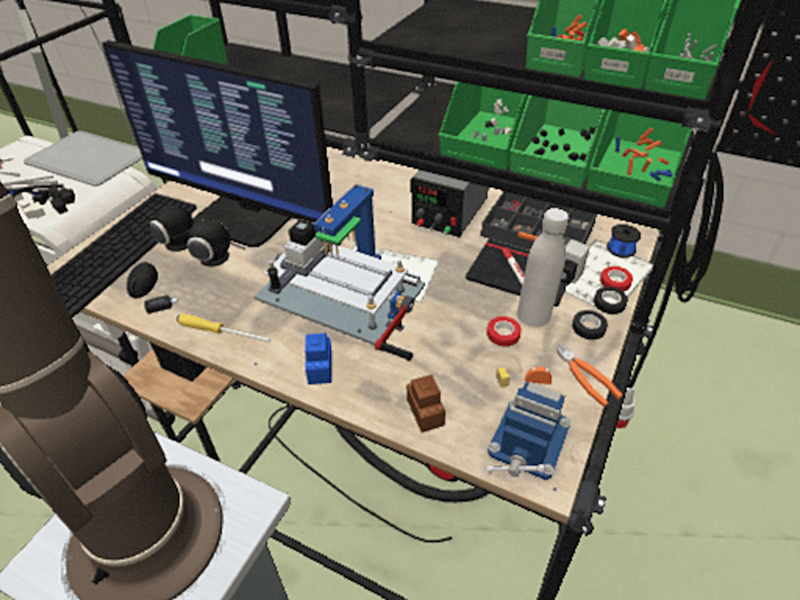

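View pics/top0.png

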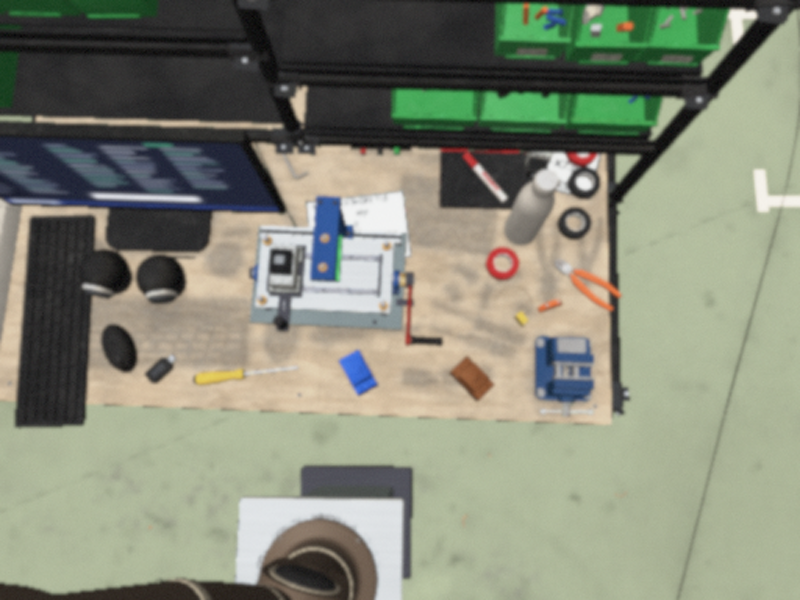

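The top view (800x600) shows the contactor at (284,265), the knob at (283,312), the blue arm at (325,240) and the lever at (408,310) with its grip at (425,341). The blue look-alike at (357,372) and the brown one at (472,378) lie on the bench, outside the nest. The white and black contactor in the nest is the one meant. Next I'll get first numbers and an enlarged crop.

```bash
cat > h.py <<'E'
import numpy as np,cv2
from scipy.spatial.transform import Rotation as R
def cal(n):
    from cell import viewer
    c=viewer.calibration(n); return c
def ray(n,uv,pose=None):
    """origin, dirs in world; pose=(pos,quat wxyz) for wrist"""
    c=cal(n); K=c['mtx']; uv=np.atleast_2d(uv).astype(float)
    a=(uv-K[:2,2])/[K[0,0],K[1,1]]
    if n=='wrist':
        r=np.linalg.norm(a,axis=1)+1e-12
        d=np.c_[a*(np.sin(r)/r)[:,None],np.cos(r)]
        M=c['mount']; W=R.from_quat(pose[1],scalar_first=True).as_matrix()
        return pose[0]+W@M[:3,3], d@(W@M[:3,:3]).T
    Rm=cv2.Rodrigues(c['rvec'])[0]; d=np.c_[a,np.ones(len(a))]
    return -Rm.T@c['tvec'], d@Rm
def plane(n,uv,z,pose=None):
    o,d=ray(n,uv,pose); return o+d*((z-o[2])/d[:,2])[:,None]
def cloud(n,depth,pose=None):
    v,u=np.mgrid[:384,:512]; o,d=ray(n,np.c_[u.ravel(),v.ravel()],pose)
    if n=='wrist':
        K=cal(n)['mtx'];a=np.hypot(u-K[0,2],v-K[1,2])/K[0,0]; s=(depth/np.maximum(np.cos(a),.05)).ravel()
    else: s=depth.ravel()
    return (o+d*s[:,None]).reshape(384,512,3)
def tri(o1,d1,o2,d2):
    A=np.c_[d1,-d2]; s=np.linalg.lstsq(A,o2-o1,rcond=None)[0]
    p,q=o1+d1*s[0],o2+d2*s[1]; return (p+q)/2,np.linalg.norm(p-q)
def project(n,P,pose=None):
    c=cal(n);K=c['mtx'];P=np.atleast_2d(P)
    if n=='wrist':
        M=c['mount']; W=R.from_quat(pose[1],scalar_first=True).as_matrix()
        q=((P-pose[0])@W-M[:3,3])@M[:3,:3]
        r=np.hypot(q[:,0],q[:,1]);t=np.arctan2(r,q[:,2]); return K[:2,2]+K[0,0]*(q[:,:2]/r[:,None])*t[:,None]
    return cv2.projectPoints(P,c['rvec'],c['tvec'],K,None)[0].reshape(-1,2)
E
python3 - <<'E'
from h import *
ims={}
for n in('top','scene'):
    z=np.load(n+'0.npz');p,d=z['p'],z['d'];C=cloud(n,d)
    hsv=cv2.cvtColor(p,cv2.COLOR_RGB2HSV);h,s,v=[hsv[...,i].astype(int) for i in range(3)]
    X=C[...,0];Z=C[...,2];Y=C[...,1]
    ok=(d>0)&(X>.4)&(X<1.0)&(abs(Y)<.4)
    for nm,m in(('bluearm',ok&(h>100)&(h<125)&(s>120)&(Z>.2)&(Z<.25)),('red',ok&((h<8)|(h>172))&(s>150)&(v>70)&(Z>.02)&(Z<.12)&(Y<.0)&(Y>-.3)),('base',ok&(Z>.011)&(Z<.024)&(s<90)&(v>60)&(Y<.2)&(X<.75))):
        if m.sum()<5: print(n,nm,m.sum());continue
        P=C[m]; r=cv2.minAreaRect((P[:,:2]*1000).astype(np.float32))
        print(n,nm,m.sum(),np.round(P.mean(0),3),np.round(np.ptp(P,axis=0),3),np.round(r[0]),np.round(r[1]),round(r[2],1))
t=np.load('top0.npz')['p'][120:235,150:295];s=np.load('scene0.npz')['p'][110:240,155:275]
a=cv2.resize(t,None,fx=3.3,fy=3.3,interpolation=2);b=cv2.resize(s,None,fx=2.65,fy=2.65,interpolation=2)
H=max(a.shape[0],b.shape[0]);o=np.zeros((H,a.shape[1]+b.shape[1],3),np.uint8);o[:a.shape[0],:a.shape[1]]=a;o[:b.shape[0],a.shape[1]:]=b
print(o.shape);cv2.imwrite('pics/c1.png',o[:,:,::-1])
E
```

```text
top bluearm 630 [ 0.613 -0.024  0.224] [0.146 0.044 0.023] [610. -22.] [ 41. 146.] 87.0
top red 45 [ 0.775 -0.252  0.033] [0.406 0.23  0.042] [ 683. -225.] [418. 221.] 13.7
top base 1307 [ 0.538 -0.046  0.017] [0.348 0.555 0.013] [ 579. -123.] [308. 570.] 7.2
scene bluearm 503 [ 0.612 -0.02   0.223] [0.252 0.538 0.048] [659.  -9.] [536. 247.] 87.7
scene red 176 [ 0.66  -0.167  0.054] [0.431 0.239 0.098] [ 688. -220.] [441. 228.] 13.9
scene base 1567 [ 0.534 -0.036  0.018] [0.349 0.563 0.013] [ 580. -106.] [265. 611.] 14.2
(380, 796, 3)
```

View pics/c1.png

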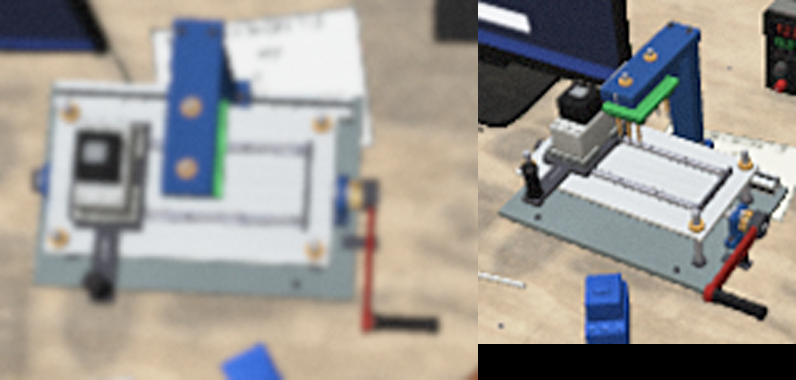

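The crop confirms the target. The white and black contactor sits in the grey nest, the knob is at crop (98,285), and the lever grip is at (405,323). I'll bring the wrist camera over the stand.

Request:
step_arm:
  steps:
    - {"claw":1,"translation":[-4.0,-4.3,-1.5],"turn":0}
    - {"claw":1,"translation":[-4.0,-4.3,-1.5],"turn":0}
    - {"claw":1,"translation":[-4.0,-4.3,-1.5],"turn":0}
    - {"claw":1,"translation":[-4.0,-4.3,-1],"turn":0}
    - {"claw":1,"translation":[-4.0,-4.3,-1],"turn":0}
    - {"claw":1,"translation":[-4.0,-4.3,-1],"turn":0}
    - {"claw":1,"translation":[-4.0,-4.3,0],"turn":0}
    - {"claw":1,"translation":[-4.0,-4.3,0],"turn":0}
    - {"claw":1,"translation":[-3.0,-4.3,0],"turn":-0.17}
    - {"claw":1,"translation":[-3.0,-4.3,0],"turn":-0.17}

```text
time: 1.35
tool_pos: [0.4292, 0.0625, 0.3777]
orientation: [-0.0, 0.012, 1.0, 0.0]
contact_force: [0.8, 0.8, 0.2]
finger_gap: 0.0878
grip_force: 0.0
```

Run:
```python
from h import *
from cell import status, viewer
s=status.state();pose=(s['tool_pos'],s['orientation']);print(s['time'],pose,s['contact_force'])
p,d=viewer.grab_frame('wrist');np.savez('w1.npz',p=p,d=d,pos=pose[0],q=pose[1])
cv2.imwrite('pics/w1.png',cv2.resize(p[:,:,::-1],(800,600),interpolation=cv2.INTER_CUBIC))
for n,uv in(('top',(179.7,206.4)),('scene',(175,172.3))):
  print(n,ray(n,uv))
o1,d1=ray('top',(179.7,206.4));o2,d2=ray('scene',(175,172.3));print(tri(o1,d1[0],o2,d2[0]))
```

```text
1.35 (array([0.42924894, 0.06252923, 0.37765333]), array([-5.07395484e-05,  1.24375806e-02,  9.99922610e-01,  2.77627052e-04])) [0.75524148 0.77974303 0.24991062]
top (array([ 0.27935031, -0.173354  ,  1.30687708]), array([[ 0.16362901,  0.20094061, -0.98342714]]))
scene (array([-0.19353426, -0.53641545,  0.87461328]), array([[ 0.58837652,  0.52985869, -0.64828827]]))
(array([0.47385517, 0.06501778, 0.13906328]), np.float64(0.0006255323357071744))
```

View pics/w1.png

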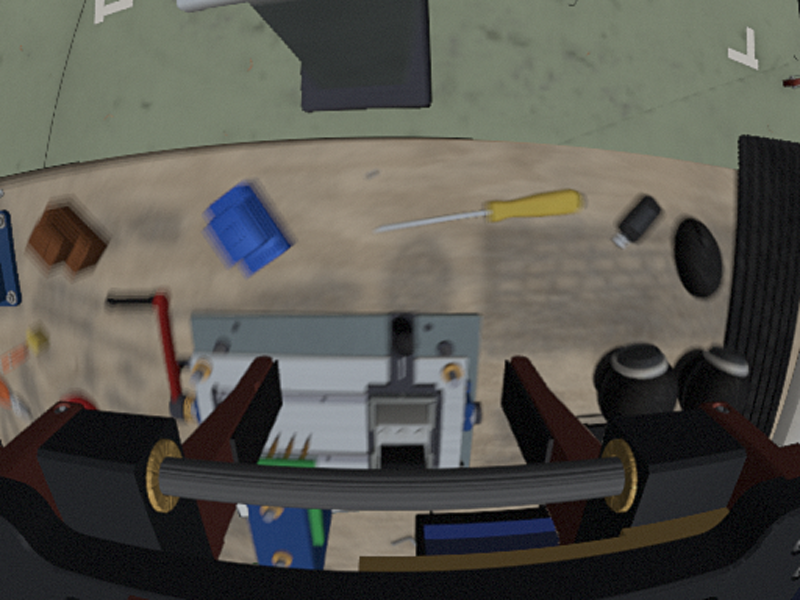

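The wrist view is upside down: world -y is to the left and +x is down. The stand's base front edge runs from (192,315) to (481,314), the knob is at (403,330), the pins at about (268–306,440), and the lever grip at (133,299). I'll back up and go lower for a clear frontal view.

Request:
step_arm:
  steps:
    - {"claw":1,"translation":[4.0,-3.3,2.5],"turn":0}
    - {"claw":1,"translation":[4.0,-3.3,2.5],"turn":0}
    - {"claw":1,"translation":[0.5,0,2.5],"turn":0}
    - {"claw":1,"translation":[0,0,0],"turn":0}
    - {"claw":1,"translation":[0,0,0],"turn":0}

```text
time: 2.02
tool_pos: [0.3432, 0.0014, 0.3034]
orientation: [0.0, 0.015, 1.0, -0.0]
contact_force: [0.0, -0.6, -0.7]
finger_gap: 0.0876
grip_force: 0.0
```

Run:
```python
from h import *
from cell import status, viewer
s=status.state();pose=(s['tool_pos'],s['orientation']);print(s['time'],pose)
p,d=viewer.grab_frame('wrist');np.savez('w2.npz',p=p,d=d,pos=pose[0],q=pose[1])
c=np.rot90(p,2);c=cv2.resize(c,(1024,768),interpolation=2)[:,:,::-1]
cv2.imwrite('w2full.png',c)
cv2.imwrite('pics/w2.png',cv2.resize(p[:,:,::-1],(800,600),interpolation=2))
```

```text
2.025 (array([0.34322845, 0.00142772, 0.30344805]), array([ 3.96098837e-04,  1.45935222e-02,  9.99893430e-01, -6.79075558e-07]))
```

View pics/w2.png

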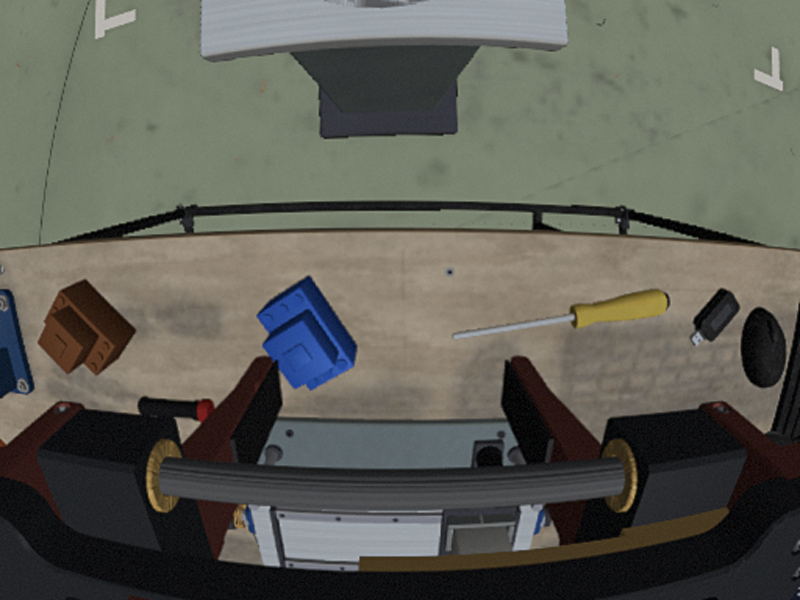

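The gripper now hides the stand, so going over it works better: the camera sees what lies on the robot's side of the fingers.

Request:
step_arm:
  steps:
    - {"claw":1,"translation":[-3,0,-3],"turn":0}
    - {"claw":1,"translation":[-4.5,0,-3],"turn":0}
    - {"claw":1,"translation":[-4.5,0,-2],"turn":0}
    - {"claw":1,"translation":[-4.0,0,0],"turn":0}
    - {"claw":1,"translation":[0,0,0],"turn":0}
    - {"claw":1,"translation":[0,0,0],"turn":0}

```text
time: 2.82
tool_pos: [0.502, -0.0035, 0.3825]
orientation: [-0.001, 0.015, 1.0, -0.0]
contact_force: [-0.4, 0.5, 0.9]
finger_gap: 0.088
grip_force: 0.0
```

Run:
```python
from h import *
from cell import status, viewer
s=status.state();pose=(s['tool_pos'],s['orientation']);print(s['time'],pose)
p,d=viewer.grab_frame('wrist');np.savez('w3.npz',p=p,d=d,pos=pose[0],q=pose[1])
c=p[130:330,50:380];print(d[d>0].min(),(d>0).mean())
cv2.imwrite('pics/w3.png',cv2.resize(c[:,:,::-1],None,fx=2.4,fy=2.4,interpolation=2))
```

```text
2.825 (array([ 0.50202078, -0.00350193,  0.38247581]), array([-5.81193195e-04,  1.47122904e-02,  9.99891570e-01, -2.41772153e-04]))
0.05017906 0.9960886637369791
```

View pics/w3.png

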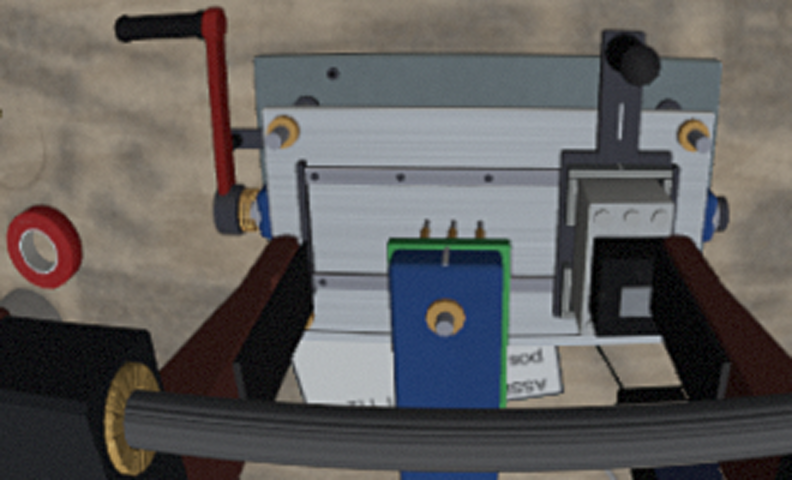

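The crop clearly shows the arm's white line at (446,256), front pin tips at (427/453/480,222), contactor body at (625,220), knob head at (638,62), and grip bar from (117,27) to (203,25). Base front corners are (256,56) and (719,60). I'll measure these with the wrist depth and rays, and cross-check against the top view.

Run:
```python
from h import *
z=np.load('w3.npz');p,d=z['p'],z['d'];pose=(z['pos'],z['q']);C=cloud('wrist',d,pose)
full=lambda u,v:np.array([u/2.4+50,v/2.4+130])-.3
A=plane('wrist',[full(256,56),full(719,60)],.017,pose);print('basecorners',A.round(4)); 
yaw=np.arctan2(A[1,1]-A[0,1],A[1,0]-A[0,0])-np.pi/2
B=plane('wrist',[full(262,107),full(715,114)],.09,pose);print('yaw',yaw,np.arctan2(B[1,1]-B[0,1],B[1,0]-B[0,0])-np.pi/2)
def dm(nm,u,v,r=1):
    x,y=full(u,v).round().astype(int);P=C[y-r:y+r+1,x-r:x+r+1].reshape(-1,3);print(nm,np.median(P,0).round(4))
for t in(('armtop',446,285),('base',400,80),('table',450,140),('tongue',620,85),('knob',640,62),('grip',160,26),('lever',216,90),('bodyL',600,225),('bodyR',660,225),('block',620,260),('gripL',125,27),('gripR',195,26),('hinge',228,205)):dm(*t)
print('line',plane('wrist',[full(446,250),full(446,264)],.22,pose).round(4))
print('armfront corners',plane('wrist',[full(391,252),full(502,252)],.224,pose).round(4))
print('pintips',plane('wrist',[full(427,221),full(453,221),full(480,221)],.139,pose).round(4))
hsv=cv2.cvtColor(p,cv2.COLOR_RGB2HSV)
X,Y,Z=[C[...,i] for i in range(3)];ok=(d>0)
def rect(nm,m):
    P=C[m];r=cv2.minAreaRect((P[:,:2]*1000).astype(np.float32));print(nm,m.sum(),P.mean(0).round(4),np.percentile(P,[2,98],axis=0).round(4).tolist(),np.round(r[0],1),np.round(r[1],1),round(r[2],1))
m=ok&(hsv[...,0]>100)&(hsv[...,0]<125)&(hsv[...,1]>120)&(abs(Z-.224)<.006)&(abs(Y+.02)<.06);rect('arm',m)
rect('blackblk',ok&(Z>.150)&(Z<.172)&(X>.52)&(X<.64)&(Y>.02)&(Y<.12))
rect('knob',ok&(Z>.115)&(Z<.15)&(X>.44)&(X<.5)&(Y>.02)&(Y<.12))
rect('grip',ok&(Z>.045)&(Z<.075)&(hsv[...,2]<70)&(X>.4)&(X<.47)&(Y<-.14)&(Y>-.26))
rect('redlever',ok&(hsv[...,1]>150)&((hsv[...,0]<8)|(hsv[...,0]>172))&(Z>.03)&(Y<-.1)&(Y>-.2)&(X<.57))
# cross-check with top
t=np.load('top0.npz');h2=cv2.cvtColor(t['p'],cv2.COLOR_RGB2HSV);Ct=cloud('top',t['d'])
m=(h2[...,0]>100)&(h2[...,0]<125)&(h2[...,1]>120)&(abs(Ct[...,2]-.224)<.006)&(abs(Ct[...,1]+.02)<.06)
P=Ct[m];r=cv2.minAreaRect((P[:,:2]*1000).astype(np.float32));print('top arm',np.round(r[0],1),np.round(r[1],1),r[2])
print('top knob', plane('top',[(179.7,206.4)],.133).round(4),'top grip',plane('top',[(150+405/3.3,120+322/3.3)],.056).round(4))
```

```text
basecorners [[ 0.4833 -0.1512  0.017 ]
 [ 0.4944  0.1518  0.017 ]]
yaw -0.036297806530118715 -0.04371710567545861
armtop [ 0.5439 -0.0184  0.2238]
base [ 0.5035 -0.0571  0.0166]
table [ 0.5286 -0.0232  0.0747]
tongue [0.4962 0.071  0.0887]
knob [0.4772 0.0719 0.1325]
grip [ 0.4559 -0.2009  0.0554]
lever [ 0.4971 -0.1657  0.0569]
bodyL [0.5573 0.0538 0.1365]
bodyR [0.5586 0.0849 0.1359]
block [0.5648 0.059  0.1636]
gripL [ 0.4538 -0.2249  0.056 ]
gripR [ 0.4577 -0.1757  0.0576]
hinge [ 0.5693 -0.1651  0.0625]
line [[ 0.5317 -0.0184  0.22  ]
 [ 0.5375 -0.0187  0.22  ]]
armfront corners [[ 0.5303 -0.0387  0.224 ]
 [ 0.5313  0.0025  0.224 ]]
pintips [[ 0.552  -0.0325  0.139 ]
 [ 0.5523 -0.0197  0.139 ]
 [ 0.5527 -0.0065  0.139 ]]
arm 3572 [ 0.5939 -0.0208  0.2239] [[0.5366, -0.0419, 0.2214], [0.6815, 0.0001, 0.2254]] [610.8 -21.8] [ 42.8 150.5] 87.8
blackblk 905 [0.583  0.0617 0.1629] [[0.5638, 0.0489, 0.1515], [0.6064, 0.077, 0.1675]] [585.4  64.5] [33.2 44.4] 89.9
knob 267 [0.4778 0.0722 0.1308] [[0.4688, 0.0634, 0.1175], [0.488, 0.0817, 0.1331]] [478.2  72.8] [20.2 20.1] 89.9
grip 376 [ 0.4557 -0.2011  0.0541] [[0.4483, -0.2313, 0.0477], [0.4637, -0.1629, 0.0573]] [ 456.3 -197.5] [72.9 20.7] 84.5
redlever 551 [ 0.502  -0.1661  0.0544] [[0.45, -0.1713, 0.0435], [0.5603, -0.1617, 0.0594]] [ 506.  -169.2] [ 12.1 115.1] 87.1
top arm [609.9 -22.1] [ 40.9 145.9] 86.9520492553711
top knob [[0.4747 0.0665 0.133 ]] top grip [[ 0.4557 -0.203   0.056 ]]
```

Request:
step_arm:
  steps:
    - {"claw":1,"translation":[1.3,3.75,0],"turn":0}
    - {"claw":1,"translation":[1.3,3.75,0],"turn":0}
    - {"claw":1,"translation":[0,0,3.5],"turn":0}
    - {"claw":1,"translation":[0,0,4.5],"turn":0}
    - {"claw":1,"translation":[0,0,4],"turn":0}
    - {"claw":1,"translation":[0,0,2.5],"turn":0.01}
    - {"claw":1,"translation":[0,0,0],"turn":0}
    - {"claw":1,"translation":[0,0,0],"turn":0}

```text
time: 3.88
tool_pos: [0.4788, 0.0721, 0.239]
orientation: [0.001, 0.02, 1.0, 0.001]
contact_force: [0.8, -0.3, -0.7]
finger_gap: 0.0876
grip_force: 0.0
```

Run:
```python
from h import *
from cell import status, viewer
s=status.state();pose=(s['tool_pos'],s['orientation']);print(s['time'],pose)
p,d=viewer.grab_frame('wrist');np.savez('w4.npz',p=p,d=d,pos=pose[0],q=pose[1]);C=cloud('wrist',d,pose)
X,Y,Z=[C[...,i] for i in range(3)]
m=(Z>.115)&(Z<.15)&(X>.455)&(X<.5)&(abs(Y-.07)<.025);P=C[m];r=cv2.minAreaRect((P[:,:2]*1000).astype(np.float32));print(m.sum(),P.mean(0),r)
W=R.from_quat(pose[1],scalar_first=True).as_matrix();print(W.round(4))
cv2.imwrite('pics/w4.png',cv2.resize(p[:,:,::-1],(800,600),interpolation=2))
```

```text
3.875 (array([0.47878578, 0.07214346, 0.23895117]), array([6.75660196e-04, 1.96543717e-02, 9.99806473e-01, 5.14569248e-04]))
745 [0.47692621 0.07311219 0.13003628] ((478.3912658691406, 73.10520935058594), (20.455894470214844, 20.205944061279297), 41.81595230102539)
[[-0.9992  0.0393  0.0014]
 [ 0.0393  0.9992  0.001 ]
 [-0.0013  0.0011 -1.    ]]
```

View pics/w4.png

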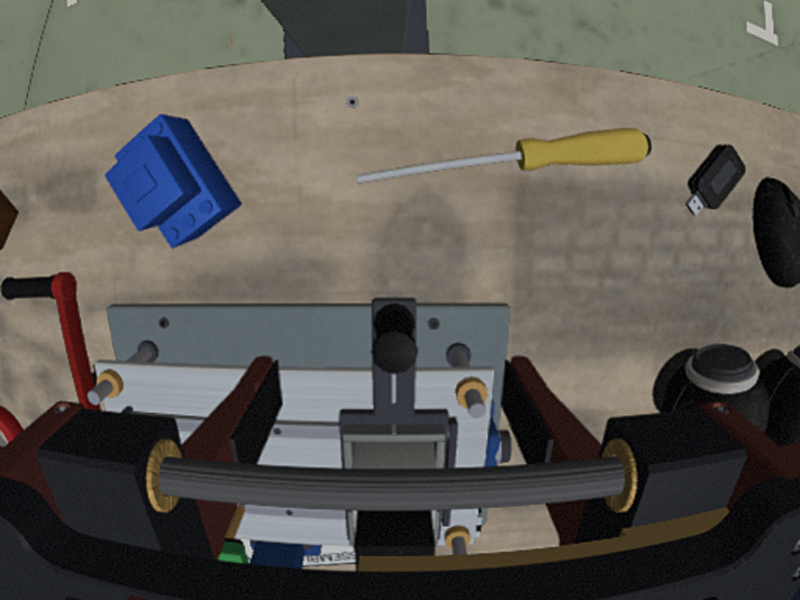

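The knob head at (394,345) is centred between the fingers, within 1 mm. I'll go down and grip it.

Request:
step_arm:
  steps:
    - {"claw":1,"translation":[0,0.1,2.5],"turn":0}
    - {"claw":1,"translation":[0,0,2.5],"turn":0}
    - {"claw":1,"translation":[0,0,1.1],"turn":0}
    - {"claw":1,"translation":[0,0,0],"turn":0}
    - {"claw":0,"translation":[0,0,0],"turn":0}
    - {"claw":0,"translation":[0,0,0],"turn":0}
    - {"claw":0,"translation":[0,0,0],"turn":0}
    - {"claw":0,"translation":[0,0,0],"turn":0}

```text
time: 4.92
tool_pos: [0.4787, 0.0731, 0.1768]
orientation: [0.0, 0.02, 1.0, 0.0]
contact_force: [-0.2, -0.4, 1.4]
finger_gap: 0.0512
grip_force: 0.0
```

Request:
step_arm:
  steps:
    - {"claw":0,"translation":[0,0,0],"turn":0}
    - {"claw":0,"translation":[0,0,0],"turn":0}
    - {"claw":0,"translation":[0,0,0],"turn":0}
    - {"claw":0,"translation":[0,0,0],"turn":0}
    - {"claw":0,"translation":[0,0,0],"turn":0}

```text
time: 5.55
tool_pos: [0.4786, 0.0732, 0.1766]
orientation: [-0.0, 0.02, 1.0, 0.0]
contact_force: [-0.4, 1.0, -0.9]
finger_gap: 0.0182
grip_force: 30.0
```

Request:
step_arm:
  steps:
    - {"claw":0,"translation":[0,-0.4,0],"turn":0}
    - {"claw":0,"translation":[0,-0.8,0],"turn":0}
    - {"claw":0,"translation":[0,-1.1,0],"turn":0}
    - {"claw":0,"translation":[0,-1.3,0],"turn":0}
    - {"claw":0,"translation":[0,-1.3,0],"turn":0}
    - {"claw":0,"translation":[0,-1.3,0],"turn":0}
    - {"claw":0,"translation":[0,-1.1,0],"turn":0}
    - {"claw":0,"translation":[0,-0.9,0],"turn":0}
    - {"claw":0,"translation":[0,-0.5,0],"turn":0}
    - {"claw":0,"translation":[0,0,0],"turn":0}

```text
time: 6.8
tool_pos: [0.4752, -0.0148, 0.1766]
orientation: [0.0, 0.02, 1.0, -0.0]
contact_force: [1.4, -2.6, -0.7]
finger_gap: 0.0184
grip_force: 30.0
```

Request:
step_arm:
  steps:
    - {"claw":0,"translation":[0,0,0],"turn":0}
    - {"claw":0.5,"translation":[0,0,0],"turn":0}
    - {"claw":0.5,"translation":[0,0,0],"turn":0}
    - {"claw":0.5,"translation":[0,0,0],"turn":0}
    - {"claw":0.5,"translation":[0,0,-3],"turn":0}
    - {"claw":0.6,"translation":[0,0,-5],"turn":0}
    - {"claw":0.8,"translation":[0,0,-5],"turn":0}
    - {"claw":1,"translation":[0,0,-6],"turn":0}

```text
time: 7.8
tool_pos: [0.4746, -0.0138, 0.3679]
orientation: [-0.001, 0.02, 1.0, -0.0]
contact_force: [0.7, 1.3, -0.0]
finger_gap: 0.069
grip_force: 0.0
```

Request:
step_arm:
  steps:
    - {"claw":1,"translation":[-2.0,0,-2],"turn":0}
    - {"claw":1,"translation":[0,0,0],"turn":0}
    - {"claw":1,"translation":[0,0,0],"turn":0}
    - {"claw":1,"translation":[0,0,0],"turn":0}

```text
time: 8.3
tool_pos: [0.4942, -0.0147, 0.3853]
orientation: [-0.001, 0.02, 1.0, -0.0]
contact_force: [0.3, -0.4, -0.6]
finger_gap: 0.0877
grip_force: 0.0
```

Run:
```python
from h import *
from cell import status, viewer
s=status.state();pose=(s['tool_pos'],s['orientation']);print(s['time'],pose)
p,d=viewer.grab_frame('wrist');np.savez('w5.npz',p=p,d=d,pos=pose[0],q=pose[1])
t,td=viewer.grab_frame('scene');np.savez('s5.npz',p=t,d=td)
c=p[150:300,150:350];c=cv2.resize(c,None,fx=4,fy=4,interpolation=2)
cv2.imwrite('pics/w5.png',c[:,:,::-1])
```

```text
8.3 (array([ 0.49422097, -0.01465892,  0.38527832]), array([-1.33996523e-03,  1.97664818e-02,  9.99803710e-01, -1.79137235e-04]))
```

View pics/w5.png

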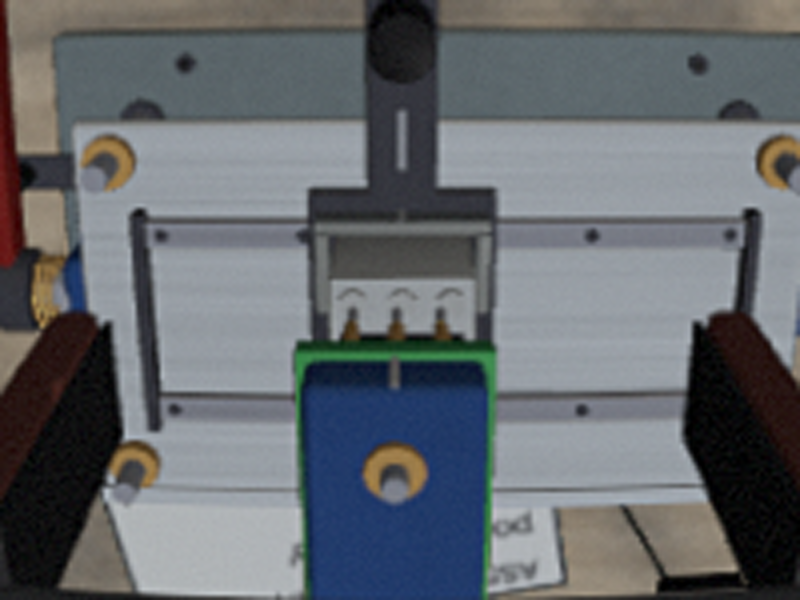

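The contactor's terminal face spans (330–473,285), with its centre at about 401.5. The pins at 352/397/441 have their middle at 397, so roughly 1.3 mm is still missing to the right. I'll refine that from the intensity profile.

Run:
```python
from h import *
z=np.load('w5.npz');p=z['p'];pose=(z['pos'],z['q']);g=cv2.cvtColor(p,cv2.COLOR_RGB2GRAY).astype(int)
F=lambda u,v:np.array([u,v])/4+150-.375
for r in(221,222,223,226,227,229): print(r,g[r,229:273])
e=lambda P:P@np.array([.0393,.9992,0])
b=plane('wrist',[F(330,288),F(473,288)],.134,pose);k=plane('wrist',[F(352,314),F(397,314),F(441,314)],.139,pose)
print('body',b.round(4),e(b),e(b).mean(),'pins',k.round(4),e(k),e(k).mean(),'diff',e(b).mean()-e(k).mean())
```

```text
221 [ 99 110 108 112 149 149 150 149 149 147 150 153 150 149 152 152 147 151
 151 151 151 151 151 153 154 154 150 152 151 151 151 151 153 148 151 151
 153 151 152 130 109 113 109  78]
222 [100 110 108 112 147 147 141 119 104 102 118 138 149 150 148 151 149 150
 147 130 109 108 112 137 149 148 149 150 149 151 151 133 106 104 105 120
 139 151 149 133 104 115 109  72]
223 [ 98 109 109 112 149 141 121 112 131 136 119 111 135 148 147 148 150 145
 134 109 117 136 126 125 127 149 147 149 151 148 129 104 111 131 136 115
 121 150 154 132 102 114 106  72]
226 [ 92 109 110 115 147 151 148 147 133 124 145 148 148 144 146 149 149 150
 147 136 126 145 147 144 146 147 149 149 152 151 136 127 146 148 146 144
 145 150 153 133 102 115 106  69]
227 [ 83 108 106 118 153 149 145 134  91  75 120 146 147 146 146 148 151 147
 133  89  79 125 146 146 144 151 149 149 150 134  88  83 123 146 145 145
 144 149 151 132 101 115 102  73]
229 [ 46  52  57 105 152 149 151 132  72  72 112 148 147 147 152 151 152 148
 131  72  71 118 152 152 147 148 151 151 154 130  68  73 118 150 149 147
 150 150 150 119  62  51  49  61]
body [[ 0.5466 -0.0394  0.134 ]
 [ 0.5483  0.0037  0.134 ]] [-0.01791129  0.02524867] 0.003668687958015355 pins [[ 0.5533 -0.0329  0.139 ]
 [ 0.5537 -0.0194  0.139 ]
 [ 0.5543 -0.0063  0.139 ]] [-0.01115034  0.00233205  0.01550938] 0.0022303664379916036 diff 0.0014383215200237513
```

About 1.6 mm to go. I'll grip the knob again and nudge it.

Request:
step_arm:
  steps:
    - {"claw":0.7,"translation":[1.95,0,2],"turn":0}
    - {"claw":0.6,"translation":[0,0,5],"turn":0}
    - {"claw":0.6,"translation":[0,0,5],"turn":0}
    - {"claw":0.6,"translation":[0,0,5],"turn":0}
    - {"claw":0.6,"translation":[0,0,3],"turn":0}
    - {"claw":0.5,"translation":[0,0,0.8],"turn":0}
    - {"claw":0,"translation":[0,0,0],"turn":0}
    - {"claw":0,"translation":[0,0,0],"turn":0}
    - {"claw":0,"translation":[0,0,0],"turn":0}
    - {"claw":0,"translation":[0,0,0],"turn":0}

```text
time: 9.65
tool_pos: [0.4763, -0.0139, 0.1796]
orientation: [0.001, 0.02, 1.0, 0.0]
contact_force: [-0.8, -1.1, 5.9]
finger_gap: 0.0183
grip_force: 30.0
```

Request:
step_arm:
  steps:
    - {"claw":0,"translation":[0,0,0],"turn":0}
    - {"claw":0,"translation":[0,0,0],"turn":0}
    - {"claw":0,"translation":[0,0,0],"turn":0}

```text
time: 10.02
tool_pos: [0.4764, -0.0139, 0.1796]
orientation: [0.001, 0.02, 1.0, 0.0]
contact_force: [-0.6, -1.0, 6.5]
finger_gap: 0.0182
grip_force: 30.0
```

Request:
step_arm:
  steps:
    - {"claw":0,"translation":[0,-0.1,0],"turn":0}
    - {"claw":0,"translation":[0,-0.1,0],"turn":0}
    - {"claw":0,"translation":[0,-0.05,0],"turn":0}
    - {"claw":0,"translation":[0,0,0],"turn":0}
    - {"claw":0,"translation":[0,0,0],"turn":0}

```text
time: 10.65
tool_pos: [0.4763, -0.0158, 0.1796]
orientation: [0.001, 0.02, 1.0, 0.001]
contact_force: [-0.9, 1.6, 6.7]
finger_gap: 0.0183
grip_force: 30.0
```

Request:
step_arm:
  steps:
    - {"claw":0,"translation":[0,-0.05,0],"turn":0}
    - {"claw":0,"translation":[0,0,0],"turn":0}
    - {"claw":0.5,"translation":[0,0,0],"turn":0}
    - {"claw":0.5,"translation":[0,0,0],"turn":0}
    - {"claw":0.5,"translation":[0,0,0],"turn":0}
    - {"claw":0.5,"translation":[0,0,-3],"turn":0}
    - {"claw":0.6,"translation":[0,0,-5],"turn":0}
    - {"claw":0.8,"translation":[0,0,-5],"turn":0}
    - {"claw":1,"translation":[0,0,-6],"turn":0}
    - {"claw":1,"translation":[-1.8,0,-1.5],"turn":0}

```text
time: 11.9
tool_pos: [0.4941, -0.0181, 0.3876]
orientation: [0.003, 0.02, 1.0, 0.001]
contact_force: [0.5, -0.1, -1.7]
finger_gap: 0.0793
grip_force: 0.0
```

Request:
step_arm:
  steps:
    - {"claw":1,"translation":[0,0,0],"turn":0}
    - {"claw":1,"translation":[0,0,0],"turn":0}
    - {"claw":1,"translation":[0,0,0],"turn":0}

```text
time: 12.28
tool_pos: [0.4927, -0.0176, 0.3823]
orientation: [-0.001, 0.02, 1.0, -0.0]
contact_force: [-0.3, 0.1, -0.5]
finger_gap: 0.0879
grip_force: 0.0
```

Run:
```python
from h import *
from cell import status, viewer
s=status.state();pose=(s['tool_pos'],s['orientation']);print(s['time'],pose)
p,d=viewer.grab_frame('wrist');np.savez('w6.npz',p=p,d=d,pos=pose[0],q=pose[1])
g=cv2.cvtColor(p,cv2.COLOR_RGB2GRAY).astype(int)
for r in range(220,231): print(r,g[r,228:274])
c=cv2.resize(p[150:300,150:350],None,fx=4,fy=4,interpolation=2)
cv2.imwrite('pics/w6.png',c[:,:,::-1])
```

```text
12.275 (array([ 0.49266794, -0.01763313,  0.382348  ]), array([-1.26964318e-03,  1.98565484e-02,  9.99802017e-01, -1.77508410e-04]))
220 [ 65  62 106 115 107  72  76  78  77  80  76  76  79  79  76  79  79  78
  80  78  79  76  78  76  77  78  76  78  79  78  77  79  81  79  80  84
  80  82  82  81  81  79  95 115 115  80]
221 [ 66  64 106 113 107  75  86  88  88  88  88  88  87  90  91 105 103 102
 106 105 104 103 102 105 103 104 105 104 103 105 105 103 108 109 106 109
 108 108 110 106 101  96  99 114 110  79]
222 [ 66  62 103 114 110 112 147 151 149 149 152 148 150 149 146 151 152 152
 150 153 152 153 151 154 152 148 150 153 150 152 154 153 151 150 152 154
 155 155 154 150 151 131 104 115 106  78]
223 [ 62  62 106 109 113 118 148 148 150 147 148 150 151 152 151 150 149 152
 151 150 149 150 149 148 151 152 152 149 149 150 149 155 152 152 151 153
 149 151 151 153 152 135 111 115 106  74]
224 [ 64  56 104 113 115 124 149 147 133 105 106 109 128 138 149 148 147 147
 150 149 148 133 109 107 110 138 150 150 151 150 152 150 149 133 107 104
 103 119 137 148 151 135 110 115 108  75]
225 [ 6
[... 444 characters left out ...]
8 148 150
 150 147 145 146 148 147 147 147 144 151 151 150 149 149 148 146 148 148
 148 146 144 147 152 134 105 114 106  71]
228 [ 92  65 100 110 110 113 151 149 145 148 145 147 142 140 136 145 149 146
 149 146 146 145 147 143 145 147 146 149 149 148 149 148 150 146 143 144
 147 147 144 148 149 132 106 117 107  71]
229 [ 88  63  95 107 105 111 151 148 146 146 146 126  72  96 144 146 148 148
 147 146 146 148 122  71 102 144 150 148 147 147 151 152 147 119  69 105
 144 146 146 150 151 133 103 111 101  72]
230 [ 86  50  58  61  70 110 150 146 147 148 140 106  51  90 141 152 150 148
 149 147 147 138 102  52  91 138 149 148 147 147 149 150 141 102  53  85
 128 148 146 151 152 126  77  65  57  60]
```

View pics/w6.png

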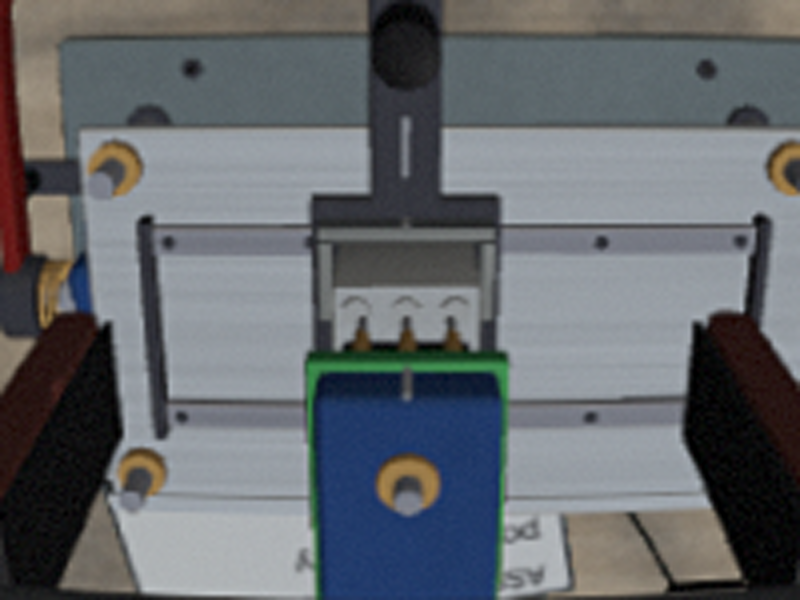

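The body centre (index 23.2) and the middle pin (23.1) now coincide in column, so the nest is lined up to within about 0.2 mm. Next is the lever: move over its grip and check the bottle and the joints.

Run:
```python
from h import *
from cell import status
print(status.state()['joint_pos'].round(3))
for n in('scene',):
    z=np.load('s5.npz');C=cloud(n,z['d']);m=(C[...,2]>.1)&(C[...,2]<.4)&(C[...,0]<.8)&(C[...,0]>.35)&(C[...,1]<-.2)&(C[...,1]>-.6);P=C[m];print(m.sum(),np.percentile(P,[1,50,99],axis=0).round(3))
z=np.load('w6.npz');p,d=z['p'],z['d'];C=cloud('wrist',d,(z['pos'],z['q']));hsv=cv2.cvtColor(p,cv2.COLOR_RGB2HSV)
X,Y,Z=[C[...,i] for i in range(3)]
for m in((Z>.040)&(Z<.07)&(hsv[...,2]<60)&(X>.4)&(X<.475)&(Y<-.16)&(Y>-.26),(Z>.052)&(Z<.07)&(hsv[...,1]>150)&(X<.57)&(Y<-.14)&(Y>-.2)):
    P=C[m];print(m.sum(),np.percentile(P,[1,50,99],axis=0).round(4))
```

```text
[-0.569  0.116  0.567  1.82  -0.066  1.227  1.548]
5335 [[ 0.369 -0.599  0.1  ]
 [ 0.771 -0.423  0.256]
 [ 0.799 -0.208  0.376]]
367 [[ 0.4052 -0.2557  0.043 ]
 [ 0.4552 -0.2018  0.0547]
 [ 0.464  -0.1718  0.0574]]
439 [[ 0.4492 -0.1846  0.0523]
 [ 0.5002 -0.1668  0.0571]
 [ 0.5678 -0.1415  0.0606]]
```

Request:
step_arm:
  steps:
    - {"claw":1,"translation":[0.75,-4.6,0.5],"turn":0}
    - {"claw":1,"translation":[0.75,-4.6,0.5],"turn":0}
    - {"claw":1,"translation":[0.75,-4.6,0.5],"turn":0}
    - {"claw":1,"translation":[0.75,-4.6,0.5],"turn":0}

```text
time: 12.82
tool_pos: [0.4555, -0.2015, 0.363]
orientation: [-0.0, 0.02, 1.0, 0.0]
contact_force: [1.2, 0.2, -0.5]
finger_gap: 0.0877
grip_force: 0.0
```

Request:
step_arm:
  steps:
    - {"claw":1,"translation":[0,0,0],"turn":-0.1745}
    - {"claw":1,"translation":[0,0,0],"turn":-0.1745}
    - {"claw":1,"translation":[0,0,0],"turn":-0.1745}
    - {"claw":1,"translation":[0,0,0],"turn":-0.1745}
    - {"claw":0.8,"translation":[0,0,0],"turn":-0.1745}
    - {"claw":0.7,"translation":[0,0,0],"turn":-0.1745}
    - {"claw":0.6,"translation":[0,0,0],"turn":-0.1745}
    - {"claw":0.6,"translation":[0,0,0],"turn":-0.1745}
    - {"claw":0.6,"translation":[0,0,0],"turn":-0.175}

```text
time: 13.95
tool_pos: [0.4553, -0.2024, 0.342]
orientation: [-0.028, -0.505, 0.863, 0.012]
contact_force: [-0.4, 0.8, -0.7]
finger_gap: 0.0527
grip_force: 0.0
```

Run:
```python
from h import *
from cell import status, viewer
s=status.state();pose=(s['tool_pos'],s['orientation']);print(s['time'],pose,s['joint_pos'].round(2))
print(R.from_quat(pose[1],scalar_first=True).as_matrix().round(3))
p,d=viewer.grab_frame('wrist');np.savez('w7.npz',p=p,d=d,pos=pose[0],q=pose[1])
C=cloud('wrist',d,pose);hsv=cv2.cvtColor(p,cv2.COLOR_RGB2HSV);X,Y,Z=[C[...,i] for i in range(3)]
m=(Z>.045)&(Z<.07)&(hsv[...,2]<60)&(X>.43)&(X<.475)&(Y<-.16)&(Y>-.26);P=C[m];print(m.sum(),np.percentile(P,[1,50,99],axis=0).round(4))
```

```text
13.95 (array([ 0.45533058, -0.20237707,  0.34203597]), array([-0.02800396, -0.50495411,  0.86260966,  0.01190347])) [ 0.62  0.21 -0.37  1.79  0.11  1.21  2.85]
[[-0.488 -0.87  -0.06 ]
 [-0.872  0.49  -0.008]
 [ 0.036  0.049 -0.998]]
572 [[ 0.4478 -0.2343  0.0488]
 [ 0.4552 -0.2029  0.0545]
 [ 0.472  -0.171   0.0573]]
```

Joint 7 ran to its range end, so I'll turn the other way, which puts the camera over the stand side.

Request:
step_arm:
  steps:
    - {"claw":0.6,"translation":[0,0,0],"turn":0.178}
    - {"claw":0.6,"translation":[0,0,0],"turn":0.178}
    - {"claw":0.6,"translation":[0,0,0],"turn":0.178}
    - {"claw":0.6,"translation":[0,0,0],"turn":0.178}
    - {"claw":0.6,"translation":[0,0,0],"turn":0.178}
    - {"claw":0.6,"translation":[0,0,0],"turn":0.178}
    - {"claw":0.6,"translation":[0,0,0],"turn":0.178}
    - {"claw":0.6,"translation":[0,0,0],"turn":0.178}
    - {"claw":0.6,"translation":[0,0,0],"turn":0.178}
    - {"claw":0.6,"translation":[0,0,0],"turn":0.178}

```text
time: 15.25
tool_pos: [0.4554, -0.2027, 0.3423]
orientation: [-0.027, 0.357, 0.934, -0.014]
contact_force: [-0.4, 0.4, -0.1]
finger_gap: 0.0525
grip_force: 0.0
```

```bash
cat > st.py <<'E'
from h import *
from cell import status
s=status.state();W=R.from_quat(s['orientation'],scalar_first=True).as_matrix()
print(s['time'],s['tool_pos'].round(4),s['joint_pos'].round(2));print(W.round(3),'heading x',np.degrees(np.arctan2(W[1,0],W[0,0])))
E
python3 st.py
```

```text
15.25 [ 0.4554 -0.2027  0.3423] [ 0.43  0.19 -0.14  1.8   0.06  1.2   1.11]
[[-0.744  0.666 -0.06 ]
 [ 0.667  0.745 -0.008]
 [ 0.039 -0.046 -0.998]] heading x 138.1004315439522
```

Request:
step_arm:
  steps:
    - {"claw":0.6,"translation":[0,0,0],"turn":0.176}
    - {"claw":0.6,"translation":[0,0,0],"turn":0.176}
    - {"claw":0.6,"translation":[0,0,0],"turn":0.176}
    - {"claw":0.6,"translation":[0,0,0],"turn":0.176}
    - {"claw":0.6,"translation":[0,0,0],"turn":0.176}
    - {"claw":0.6,"translation":[0,0.4,5],"turn":0}
    - {"claw":0.6,"translation":[0,0.4,5],"turn":0}
    - {"claw":0.6,"translation":[0,0.4,4],"turn":0}
    - {"claw":0.6,"translation":[0,0.2,0],"turn":0}
    - {"claw":0.6,"translation":[0,0,0],"turn":0}

```text
time: 16.5
tool_pos: [0.4621, -0.2044, 0.2033]
orientation: [-0.017, 0.718, 0.695, -0.024]
contact_force: [0.3, 0.3, -0.0]
finger_gap: 0.0525
grip_force: 0.0
```

```bash
python3 st.py
python3 - <<'E'
from h import *
from cell import status, viewer
s=status.state();pose=(s['tool_pos'],s['orientation'])
p,d=viewer.grab_frame('wrist');np.savez('w8.npz',p=p,d=d,pos=pose[0],q=pose[1])
C=cloud('wrist',d,pose);hsv=cv2.cvtColor(p,cv2.COLOR_RGB2HSV);X,Y,Z=[C[...,i] for i in range(3)]
m=(Z>.045)&(Z<.07)&(hsv[...,2]<60)&(X>.43)&(X<.475)&(Y<-.16)&(Y>-.26);P=C[m];print(m.sum(),len(P) and np.percentile(P,[1,50,99],axis=0).round(4))
cv2.imwrite('pics/w8.png',cv2.resize(p[:,:,::-1],(800,600),interpolation=2))
E
```

```text
16.5 [ 0.4621 -0.2044  0.2033] [ 0.35  0.35 -0.05  1.96  0.05  0.89  0.23]
[[ 0.032  0.998 -0.058]
 [ 0.999 -0.033 -0.009]
 [-0.011 -0.058 -0.998]] heading x 88.14586759742724
1311 [[ 0.4484 -0.2324  0.0498]
 [ 0.4566 -0.201   0.0545]
 [ 0.4648 -0.1726  0.0572]]
```

View pics/w8.png

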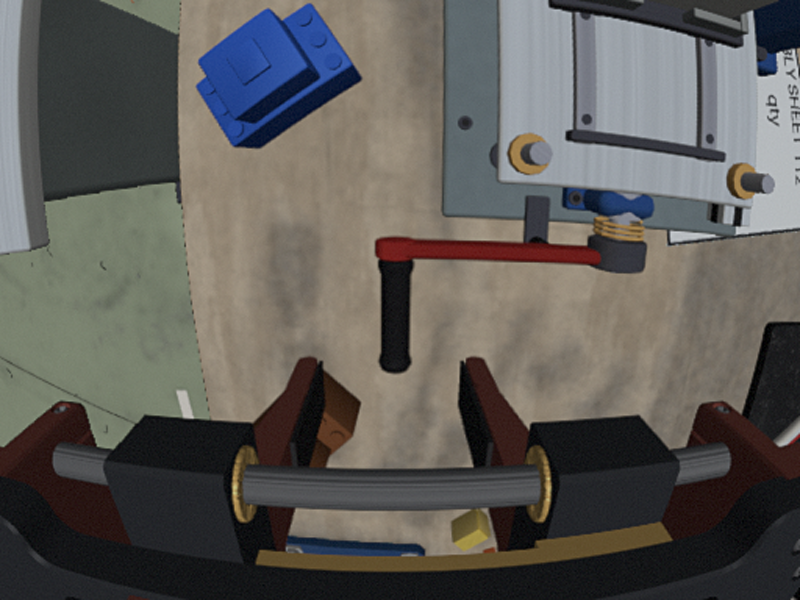

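The bar runs from (395,262) to (395,368) and sits between the fingers. The brown look-alike is well clear. Going down to grip.

Request:
step_arm:
  steps:
    - {"claw":0.6,"translation":[0.15,0.1,2.5],"turn":0}
    - {"claw":0.6,"translation":[0.15,0.1,3],"turn":0}
    - {"claw":0.6,"translation":[0,0.1,2.5],"turn":0}
    - {"claw":0.6,"translation":[0,0.05,1.4],"turn":0}
    - {"claw":0.6,"translation":[0,0,0],"turn":0}
    - {"claw":0,"translation":[0,0,0],"turn":0}
    - {"claw":0,"translation":[0,0,0],"turn":0}
    - {"claw":0,"translation":[0,0,0],"turn":0}
    - {"claw":0,"translation":[0,0,0],"turn":0}
    - {"claw":0,"translation":[0,0,0],"turn":0}

```text
time: 17.8
tool_pos: [0.4589, -0.2022, 0.1081]
orientation: [-0.018, 0.718, 0.695, -0.024]
contact_force: [-2.5, 0.8, 1.4]
finger_gap: 0.0154
grip_force: 30.0
```

Request:
step_arm:
  steps:
    - {"claw":0,"translation":[0,0,0],"turn":0}
    - {"claw":0,"translation":[0,0,0],"turn":0}

```text
time: 18.05
tool_pos: [0.459, -0.2022, 0.108]
orientation: [-0.018, 0.718, 0.695, -0.024]
contact_force: [-3.9, -0.3, 3.3]
finger_gap: 0.0152
grip_force: 30.0
```

```bash
python3 st.py
```

```text
18.05 [ 0.459  -0.2022  0.108 ] [ 0.34  0.49 -0.05  2.03  0.08  0.68  0.21]
[[ 0.032  0.998 -0.06 ]
 [ 0.999 -0.033 -0.008]
 [-0.01  -0.06  -0.998]] heading x 88.15145232098513
```

Run:
```python
from h import *
from cell import status
W=R.from_quat(status.state()['orientation'],scalar_first=True).as_matrix()
a=np.radians(np.linspace(0,90,21));P=.12*np.c_[(1-np.cos(a))*.9992,-(1-np.cos(a))*.0393,np.sin(a)]
T=100*P@W
d=np.diff(T,axis=0).round(2);print(d.tolist(),d.sum(0),T[-1])
```

```text
[[-0.01, -0.02, -0.94], [-0.01, 0.05, -0.94], [-0.01, 0.13, -0.93], [-0.01, 0.2, -0.92], [-0.01, 0.27, -0.9], [-0.01, 0.34, -0.88], [-0.01, 0.41, -0.85], [-0.01, 0.48, -0.81], [-0.01, 0.54, -0.77], [-0.01, 0.6, -0.73], [-0.01, 0.65, -0.68], [-0.01, 0.7, -0.63], [-0.01, 0.75, -0.57], [-0.01, 0.79, -0.51], [-0.01, 0.83, -0.44], [-0.01, 0.86, -0.38], [-0.01, 0.89, -0.31], [-0.01, 0.91, -0.24], [-0.01, 0.93, -0.17], [-0.01, 0.94, -0.09]] [ -0.2   11.25 -12.69] [ -0.20402113  11.25961274 -12.69533753]
```

Request:
step_arm:
  steps:
    - {"claw":0,"translation":[0,-0.02,-0.94],"turn":0}
    - {"claw":0,"translation":[-0.02,0.05,-0.94],"turn":0}
    - {"claw":0,"translation":[0,0.13,-0.93],"turn":0}
    - {"claw":0,"translation":[-0.02,0.2,-0.92],"turn":0}
    - {"claw":0,"translation":[0,0.27,-0.9],"turn":0}
    - {"claw":0,"translation":[-0.02,0.34,-0.88],"turn":0}
    - {"claw":0,"translation":[-0.02,0.41,-0.85],"turn":0}
    - {"claw":0,"translation":[0,0.48,-0.81],"turn":0}
    - {"claw":0,"translation":[-0.02,0.54,-0.77],"turn":0}
    - {"claw":0,"translation":[0,0.6,-0.73],"turn":0}

```text
time: 19.3
tool_pos: [0.4935, -0.2035, 0.1931]
orientation: [-0.019, 0.718, 0.695, -0.025]
contact_force: [-5.7, -2.7, -6.2]
finger_gap: 0.0152
grip_force: 30.0
```

Request:
step_arm:
  steps:
    - {"claw":0,"translation":[-0.02,0.65,-0.68],"turn":0}
    - {"claw":0,"translation":[0,0.7,-0.63],"turn":0}
    - {"claw":0,"translation":[-0.02,0.75,-0.57],"turn":0}
    - {"claw":0,"translation":[0,0.79,-0.51],"turn":0}
    - {"claw":0,"translation":[-0.02,0.83,-0.44],"turn":0}
    - {"claw":0,"translation":[0,0.86,-0.38],"turn":0}
    - {"claw":0,"translation":[-0.02,0.89,-0.31],"turn":0}
    - {"claw":0,"translation":[0,0.91,-0.24],"turn":0}
    - {"claw":0,"translation":[-0.02,0.93,-0.17],"turn":0}
    - {"claw":0,"translation":[0,0.94,-0.09],"turn":0}

```text
time: 20.55
tool_pos: [0.5785, -0.2068, 0.2288]
orientation: [-0.018, 0.718, 0.695, -0.025]
contact_force: [-7.9, -1.3, -1.6]
finger_gap: 0.0152
grip_force: 30.0
```

Request:
step_arm:
  steps:
    - {"claw":0,"translation":[0,0,0],"turn":0}
    - {"claw":0,"translation":[0,0,0],"turn":0}
    - {"claw":0,"translation":[0,0,0],"turn":0}

```text
time: 20.92
tool_pos: [0.5795, -0.2068, 0.2287]
orientation: [-0.017, 0.718, 0.695, -0.024]
contact_force: [-2.7, -0.6, -0.2]
finger_gap: 0.0153
grip_force: 30.0
```

```bash
python3 st.py
python3 - <<'E'
from h import *
from cell import status, viewer
s=status.state();pose=(s['tool_pos'],s['orientation']);print(s['contact_force'])
o=[]
p,d=viewer.grab_frame('wrist');np.savez('w9.npz',p=p,d=d,pos=pose[0],q=pose[1])
t,td=viewer.grab_frame('scene');np.savez('s9.npz',p=t,d=td)
a=cv2.resize(p,(512,384));b=cv2.resize(t[100:240,165:285],None,fx=2.4,fy=2.4,interpolation=2)
H=np.zeros((384,800,3),np.uint8);H[:,:512]=a;H[:336,512:]=b
cv2.imwrite('pics/w9.png',H[:,:,::-1])
C=cloud('wrist',d,pose);hsv=cv2.cvtColor(p,cv2.COLOR_RGB2HSV)
m=(hsv[...,1]>150)&((hsv[...,0]<8)|(hsv[...,0]>172))&(C[...,0]>.5)&(C[...,0]<.65)&(C[...,1]<-.15)&(C[...,1]>-.2)&(C[...,2]>.05);P=C[m]
print(m.sum(), P[::max(1,len(P)//12)].round(3))
E
```

```text
20.925 [ 0.5795 -0.2068  0.2287] [ 0.29  0.49 -0.05  1.66  0.05  1.05  0.19]
[[ 0.032  0.998 -0.058]
 [ 0.999 -0.033 -0.008]
 [-0.01  -0.057 -0.998]] heading x 88.16766955705982
[-2.69692251 -0.56585046 -0.15554537]
2509 [[ 0.571 -0.167  0.069]
 [ 0.579 -0.167  0.106]
 [ 0.578 -0.167  0.131]
 [ 0.578 -0.167  0.148]
 [ 0.585 -0.167  0.163]
 [ 0.571 -0.166  0.174]
 [ 0.571 -0.169  0.175]
 [ 0.571 -0.171  0.175]
 [ 0.573 -0.173  0.177]
 [ 0.582 -0.177  0.175]
 [ 0.569 -0.197  0.199]
 [ 0.509 -0.184  0.249]
 [ 0.545 -0.183  0.275]]
```

View pics/w9.png

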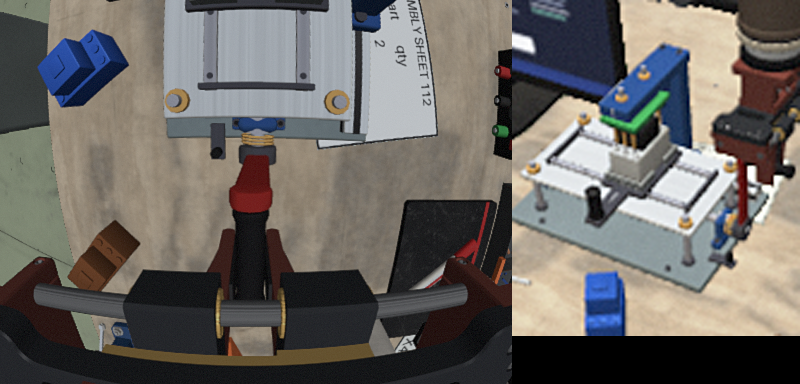

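The lever looks upright, with the red bar vertical and the grip held, and the contactor is under the pins with the green plate pushed up. A quick numeric check of lever angle, table lift and alignment before I hand in.

Run:
```python
from h import *
z=np.load('w9.npz');p,d=z['p'],z['d'];C=cloud('wrist',d,(z['pos'],z['q']));hsv=cv2.cvtColor(p,cv2.COLOR_RGB2HSV)
X,Y,Z=[C[...,i] for i in range(3)]
m=(hsv[...,1]>150)&((hsv[...,0]<8)|(hsv[...,0]>172))&(X>.54)&(X<.62)&(abs(Y+.167)<.006)&(Z>.06)&(Z<.17)
P=C[m];mid=[]
for a in np.arange(.07,.165,.01):
    q=P[abs(P[:,2]-a)<.005]
    if len(q)>8: mid.append((a,np.percentile(q[:,0],5),np.percentile(q[:,0],95)))
mid=np.array(mid);print(mid.round(4));k=np.polyfit(mid[:,0],mid[:,1:].mean(1),1);print('angle',90+np.degrees(np.arctan(k[0])))
m=(abs(X-.57)<.03)&(Y<-.06)&(Y>-.12)&(hsv[...,1]<40)&(hsv[...,2]>140);print('table z',np.median(Z[m]))
for f in('s5','s9'):
    s=np.load(f+'.npz');c=cloud('scene',s['d']);h=cv2.cvtColor(s['p'],cv2.COLOR_RGB2HSV)
    m=(h[...,0]>50)&(h[...,0]<80)&(h[...,1]>130)&(c[...,0]>.5)&(c[...,0]<.66)&(abs(c[...,1]+.02)<.05)
    m2=(abs(c[...,0]-.555)<.03)&(c[...,1]<-.06)&(c[...,1]>-.11)&(c[...,2]>.06)&(c[...,2]<.1)
    print(f,'plate z',np.median(c[m][:,2]),'table z',np.median(c[m2][:,2]))
```

```text
[[0.07   0.5704 0.586 ]
 [0.08   0.5697 0.5864]
 [0.09   0.5707 0.5864]
 [0.1    0.5702 0.5864]
 [0.11   0.5708 0.5859]
 [0.12   0.5708 0.5864]
 [0.13   0.5711 0.5864]
 [0.14   0.5704 0.5865]
 [0.15   0.5706 0.5865]
 [0.16   0.5714 0.5865]]
angle 90.3896284949688
table z 0.08462151106056429
s5 plate z 0.19310644928314535 table z 0.07686655756981547
s9 plate z 0.19705153892170657 table z 0.08638483564503807
```

```bash
python3 -c "
from cell import arm
print(arm.sign_off())"
```

```text
the job is handed in; nothing more can be done
None
```

The job is handed in: the contactor was aligned under the pins to about 0.2 mm, then the lever swung up to about 90.4°. The table rose about 10 mm, the pins' plate was pushed up about 4 mm, and the grip stays held. The sign-off returned no verdict.

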